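# Open the rub jar in the bench clamp

## Robot

A 6-joint arm with a two-finger parallel gripper is mounted at the origin on the work surface; the furniture and walls round the work are solid. World frame = base frame: x ahead of the robot, y to its left, z up, the work surface at z = 0. Lengths are in m, angles in rad, forces in N, time in s.
With the tool pointing down it reaches from about 0.35 to 0.8 m from the base axis. Payload 7.3 kg.
Tool frame: the origin (TCP) lies between the finger pads, 19 mm behind the fingertips; this is the grasp point; z points along the fingers, y is the line along which they close (so a half turn about z gives the same grasp; the last joint's range is limited). The gripper opens to 85 mm and grips with 20 to 120 N. Pads are 22 mm wide; open, the fingers measure 114 mm over their backs; the gripper's body (76 mm by 85 mm) begins 54 mm behind the grasp point. The pads swing forward as they close: fully open they stand 13 mm farther back than shut.
Start: joints at [-1.382, 0.342, 1.524, -0, 1.275, -0.146], TCP at [0.173, -0.496, 0.25] pointing down, gripper open.
Joint ranges: [-2.53, 2.53], [-0.77, 2.02], [0.04, 2.7], [-1, 4.14], [0.28, 2.66], [-3.11, 3.11]. Speed limits (rad/s): [2.57, 2.57, 3.14, 3.14, 3.14, 3.14].

## Interface

Orientations are given as a unit quaternion [w, x, y, z].
In Python, from plant import env, claw, solve_ik, grab_frame, job, monitor gives the robot as it stands. Calls block until the motion is done:
- env.goto(position, orientation): joint-space move of the TCP to a pose.
- env.line_to(position, rot=None, vel=0.15): straight line of the TCP; rot=None keeps the orientation; vel is the mean speed in m/s.
- env.movej(angles): joint-space move.
- claw.release() and claw.close_gripper(effort=None): open the fingers fully, or close them until they stop; effort is the grip in N (None keeps the last).
- env.sleep(seconds).
- solve_ik(position, orientation): joint angles nearest the present ones, or None.
- grab_frame(name): name is "side" or "top" or "wrist"; returns a dict with "frame" (400x640x3 uint8, blue, green, red), "range_z" (400x640 float32, m along the optical axis (not along the pixel's ray), 0 where there is no reading), "fx", "fy", "cx", "cy" (pixels), "world_from_camera" (4x4, takes a point from camera to world coordinates). Camera axes: x right, y up, looking along -z (the intrinsics and any distortion apply to the point x, -y, -z); pixel columns grow to the right and rows downward; lengths in m; the calibration is good to about 2 mm. A picture is of the moment at which its call begins.
A pose or a line that the arm cannot do raises env.IKError and nothing moves.
- job.close_job(): hands the job in; it is judged then, once.
Readings, each from a call of its own:
- monitor.get_t(): time.
- monitor.get_q(): joint angles.
- monitor.get_qvel(): joint speeds.
- monitor.get_tau(): joint torques, N m.
- monitor.get_position(): TCP position.
- monitor.get_tool_rot(): TCP orientation.
- monitor.get_contact_force(): force on the tool from outside, world axes, zero at the start.
- monitor.get_torque(): the same for the moment, N m.
- monitor.get_width(): opening from 0.0 (shut) to 1.0 (fully open).
- monitor.get_finger_force(): force on a finger pad.
Only numpy, scipy, OpenCV 4.12 (cv2) and the standard library are available. Lean on these libraries where they do the work, as an engineer would, in place of code of your own. Each camera call takes 0.05 s, during which the arm holds its last target. There are 200 camera calls.

## Task

Press the lever of the jar clamp down until it snaps over, and let go of it so that it stays down by itself and the jar is gripped. Then unscrew the jar's tight cap anticlockwise, stop turning when its threads let go (a little under a quarter turn), and lift it straight up. Finish while still holding the cap level just above the mouth of the jar, about a finger's width clear, with the jar left in the clamp and the things round it left alone.

Things in the scene. Friction and masses are not known exactly. Their poses are not given: they have to be found in the camera images.
- clamp: Fixed jar clamp: dark steel base plate 120x205 mm, 12 mm thick. On rubber feet, underside about 3 mm over z = 0. Origin: underside, below the middle of the jar's place, z up. In its frame a wooden V-block (68 mm high) stands on the +y side of the jar, a sprung wooden jaw on the -y side, and two aluminium cheeks at y = -88 mm carry the lever, which points away to -y.
- clamp_lever (a joint): Angle of the clamp's lever (rad): 0 up (29 deg above level), 0.70 fully down (11 deg below level). A spring drives it back up from below about 0.42; beyond that it snaps over and stays at 0.70. Pressing at the pad takes about 10 to 14 N at first, less further down. Down, the jaw shifts the jar about 2 mm to clamp +y and holds it; up, the jar turns with the cap.
- lever_pad (a point): Middle of the top face of the black pad (36 mm wide, 42 mm along the lever) at the lever's end, 110 mm from the pivot; the pivot is at y = -85, z = 85 mm in the clamp's frame and runs along the clamp's x. In that frame the pad's middle is at y = -177, z = 146 mm when up and at y = -195, z = 72 mm when down.
- jar: Loose white stoneware jar, 70 mm across and 80 mm to the shoulder, 112 mm to the mouth, about 0.6 kg, standing on the clamp's base plate (12 mm up). Origin: centre of its underside; z up. Its yaw is arbitrary.
- jar_mouth (a point): Centre of the jar's mouth (the top of its 40 mm neck), 112 mm above the jar's underside.
- cap: Loose steel screw cap, 62 mm across its fluted skirt, 24 mm tall, 75 g. Origin: centre of the skirt's lower edge, z up. Screwed on, the origin is 95 mm above the jar's underside. Turned anticlockwise from above it rises 2 mm and comes free after about 60 deg; it lifts off where its x axis is within 20 deg of the jar's x; it starts 77 to 83 deg clockwise of it.
- cap_top (a point): Centre of the cap's closed flat top, 24 mm above the cap's origin, 131 mm above the clamp's origin when screwed on. Under it a sprung rubber seal (2.5 mm travel) presses the cap up with 14 N, so turning takes about 0.2 to 0.4 N m: grip the skirt firmly, 20 to 35 N. The lugs under the neck's ledges hold the cap down until it is turned.
- salt_shaker: Bystander: seasoning bottle, 68 mm across, 123 mm tall, standing beside the lever.
- serving_spoon: Bystander: one-piece serving spoon, 77x216x28 mm, lying in front of the clamp.
- gas_lighter: Bystander: long gas lighter, 33x199x19 mm, lying on the left.
- tongs: Bystander: closed tongs, 39x353x50 mm, lying on the right edge.
Mind the look-alikes: they are no part of the job. Leave any orange look-alike of the jar alone.

How it is judged:
By the outcome, as a careful person would: the job done as asked, in the order asked, and still so for the second after the job is handed in, while the arm keeps its last pose, push and grip.
It also fails if it takes over 54 s, if anything falls off the work surface, if the arm or the gripper's body presses on something with over 40 N, if the wrist force passes 120 N, or if a joint passes its speed limit or range.

## Working session

There is one attempt and no reset: what is moved stays moved. The work goes in short steps, each a Python script; the robot and the scene stay as the last script left them, time stands still between calls to the robot, and variables do not carry over. Pictures are saved under pics/ and viewed, at most 10 in all, crops included, and the job is handed in when it is done.

```bash
mkdir -p pics; ls
python3 - <<'E'
from plant import *
import cv2,pickle,numpy as np
d={n:grab_frame(n) for n in("top","side")}
pickle.dump(d,open('f0.pkl','wb'))
for n in d:
    cv2.imwrite(f'pics/{n}0.png',d[n]["frame"])
    print(n,d[n]["fx"],d[n]["cx"],d[n]["cy"],[k for k in d[n]],np.round(d[n]["world_from_camera"],3).tolist(),(d[n]["range_z"]>0).mean())
print(monitor.get_t(),monitor.get_tool_rot())
E
```

```text
pics
top 398.89344157539153 319.61525630312985 193.8172370328565 ['frame', 'range_z', 'fx', 'fy', 'cx', 'cy', 'world_from_camera'] [[-0.017, 0.985, -0.169, 0.398], [-1.0, -0.015, 0.015, -0.015], [0.012, 0.169, 0.985, 1.287], [0.0, 0.0, 0.0, 1.0]] 0.99609765625
side 371.19018743385857 315.2234576510887 202.0949674026691 ['frame', 'range_z', 'fx', 'fy', 'cx', 'cy', 'world_from_camera'] [[-0.866, 0.325, -0.381, 0.228], [-0.5, -0.585, 0.638, 0.674], [-0.016, 0.743, 0.669, 0.827], [0.0, 0.0, 0.0, 1.0]] 0.99582421875
0.1 [-6.83549511e-04  9.86016606e-01  1.66645685e-01 -2.98432560e-05]
```

View pics/top0.png

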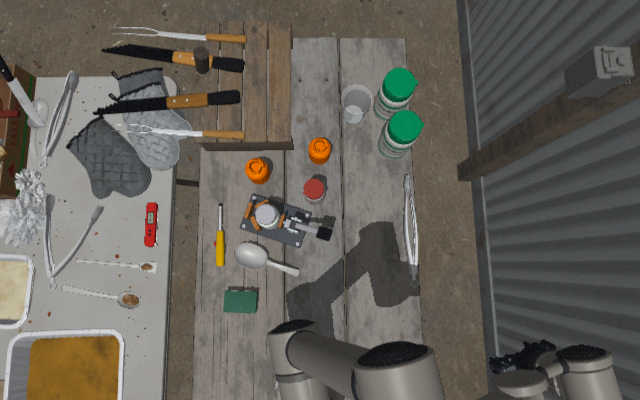

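View pics/side0.png

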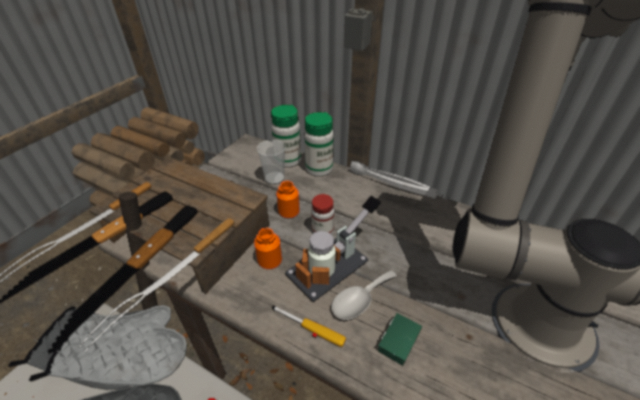

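The top view shows the cap at about (266,216), the lever's black pad at (323,233), the red-capped shaker at (314,190) and the spoon at (260,258). The side view shows the same cap at (320,240), with the pad raised at (372,204). Next I turn these pixels into positions.

```bash
cat > h.py <<'E'
import numpy as np,cv2,pickle
def cloud(f):
    z=f["range_z"];v,u=np.mgrid[:400,:640]
    p=np.stack([(u-f["cx"])/f["fx"]*z,-(v-f["cy"])/f["fy"]*z,-z],-1)
    T=f["world_from_camera"];return p@T[:3,:3].T+T[:3,3]
def ray(f,uv,h):
    T=f["world_from_camera"];d=T[:3,:3]@np.array([(uv[0]-f["cx"])/f["fx"],-(uv[1]-f["cy"])/f["fy"],-1.])
    return T[:3,3]+d*(h-T[2,3])/d[2]
E
python3 - <<'E'
from h import *
d=pickle.load(open('f0.pkl','rb'))
for n,box in(("top",(235,185,340,250)),("side",(280,190,390,300))):
    f=d[n];P=cloud(f);x0,y0,x1,y1=box
    R=np.zeros((400,640),bool);R[y0:y1,x0:x1]=1
    B=f["frame"].astype(int);V=B.max(-1);S=V-B.min(-1)
    z=P[...,2]
    def rep(name,m,h):
        m=cv2.morphologyEx((m&R).astype(np.uint8),cv2.MORPH_OPEN,np.ones((2,2)))
        k,l,s,c=cv2.connectedComponentsWithStats(m)
        for i in np.argsort(-s[1:,4])[:2]+1:
            q=P[l==i];cn=cv2.findContours((l==i).astype(np.uint8),0,2)[0][0]
            print(n,name,s[i].tolist(),'px',c[i].round(1),'ray',ray(f,c[i],h).round(4),'med',np.median(q,0).round(4),'lo',q.min(0).round(3),'hi',q.max(0).round(3),'rect',cv2.minAreaRect(cn))
    rep('captop',(z>.124)&(z<.145)&(V>90)&(S<45),.134)
    rep('pad',(V<45)&(z>.1),.149)
    rep('plate',(z>.006)&(z<.024)&(V<100),.015)
    rep('wood',(z>.05)&(z<.09)&(S>50),.071)
    rep('red',(B[...,2]-B[...,1]>60)&(z>.1),.123)
    c=f["frame"][y0:y1,x0:x1];cv2.imwrite(f'pics/c_{n}.png',cv2.resize(c,None,fx=5,fy=5,interpolation=2))
E
```

```text
top captop [256, 205, 21, 20, 335] px [266.  214.7] ray [0.5366 0.1242 0.134 ] med [0.5359 0.1242 0.1334] lo [ 0.398 -0.015  0.094] hi [0.565 0.154 1.287] rect ((266.0, 214.5), (19.0, 20.0), 90.0)
top captop [311, 228, 8, 7, 39] px [314.7 230.8] ray [ 0.4876 -0.0165  0.134 ] med [ 0.4877 -0.0172  0.1314] lo [ 0.478 -0.026  0.001] hi [ 0.496 -0.006  0.143] rect ((314.4117736816406, 230.85296630859375), (7.518604278564453, 5.3357834815979), 14.03624439239502)
top pad [318, 228, 15, 13, 151] px [325.1 234.1] ray [ 0.4765 -0.0457  0.149 ] med [ 0.4771 -0.0456  0.1496] lo [ 0.46  -0.072 -0.009] hi [ 0.496 -0.026  0.16 ] rect ((325.0882568359375, 234.1470947265625), (13.339459419250488, 11.399173736572266), 14.03624439239502)
top plate [241, 219, 65, 29, 661] px [276.2 234. ] ray [0.4886 0.1059 0.015 ] med [0.4882 0.0969 0.0145] lo [ 0.398 -0.015 -0.021] hi [0.539 0.221 1.287] rect ((272.8999938964844, 230.3000030517578), (63.87800216674805, 17.708751678466797), 18.434947967529297)
top plate [269, 199, 43, 27, 428] px [291.4 212. ] ray [0.5582 0.0572 0.015 ] med [0.5577 0.0586 0.0152] lo [
[... 2169 characters left out ...]
.0, 199.5), (17.0, 18.0), 90.0)
side wood [297, 250, 15, 32, 188] px [304.9 266.6] ray [0.5586 0.1797 0.071 ] med [0.5648 0.1847 0.0709] lo [0.228 0.132 0.015] hi [0.586 0.674 0.827] rect ((303.31488037109375, 266.16082763671875), (31.400466918945312, 12.736945152282715), 81.02737426757812)
side red [314, 195, 20, 16, 248] px [323.6 202.7] ray [ 0.607  -0.0055  0.123 ] med [ 0.6079 -0.0081  0.1209] lo [ 0.584 -0.037  0.11 ] hi [0.639 0.024 0.125] rect ((323.5, 202.5), (15.0, 19.0), 90.0)
side red [289, 191, 5, 3, 12] px [290.8 191.8] ray [ 7.142e-01 -7.000e-04  1.230e-01] med [ 0.7317 -0.0215  0.1   ] lo [ 0.726 -0.039  0.088] hi [ 0.736 -0.018  0.103] rect ((291.0, 192.0), (2.0, 4.0), 90.0)
```

View pics/c_top.png

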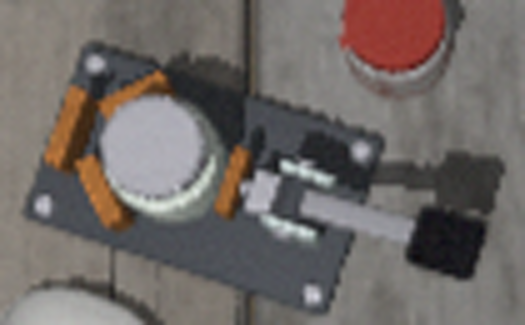

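The crop shows the cap, V-block, jaw, lever and pad clearly. The cap-to-pad distance is 179 mm against 177 mm expected, the heights match the spec, and the clamp yaw is about -19°. I'll press the lever now.

```bash
cat >> h.py <<'E'
def down(psi): return [0,float(np.cos(psi/2)),float(np.sin(psi/2)),0]
E
python3 - <<'E'
from h import *
from plant import *
pad=np.array([.476,-.043,.149]);yaw=np.radians(-19.3)
out=np.array([np.sin(yaw),-np.cos(yaw)])   # clamp -y
piv=pad[:2]-out*.092
q=down(yaw+np.pi/2)
def tip(a,r=.1105,up=0): 
    p=piv+out*r*np.cos(a); return [p[0],p[1],.088+r*np.sin(a)+.019+up]
a0=np.radians(33.5)
claw.close_gripper(30)
env.goto(tip(a0,up=.07),q)
env.line_to(tip(a0,up=.012),vel=.15)
for th in np.arange(0,.66,.06):
    env.line_to(tip(a0-th),vel=.08)
    F=monitor.get_contact_force();print(round(th,2),np.round(F,1),np.round(monitor.get_position(),3))
    if abs(F[2])>30:break
print(monitor.get_t())
p=monitor.get_position();env.line_to([p[0],p[1],.22],vel=.15)
print(monitor.get_contact_force().round(1) if hasattr(monitor.get_contact_force(),'round') else monitor.get_contact_force())
claw.release()
# look at the cap from above
c=np.array([.536,.126])
env.goto([c[0]-.06,c[1],.32],down(np.radians(100)))
env.sleep(.2)
d={n:grab_frame(n) for n in("top","wrist")}
pickle.dump(d,open('f1.pkl','wb'))
for n in d: cv2.imwrite(f'pics/{n}1.png',d[n]["frame"])
print(np.round(d["wrist"]["world_from_camera"],3),monitor.get_t())
E
```

```text
0.0 [-0.1  2.8  8.7] [ 0.478 -0.043  0.17 ]
0.06 [1.3 3.8 7.3] [ 0.477 -0.046  0.165]
0.12 [3.3 2.9 6.9] [ 0.476 -0.049  0.158]
0.18 [4.3 1.7 4.5] [ 0.474 -0.052  0.152]
0.24 [2.6 1.2 3. ] [ 0.472 -0.055  0.145]
0.3 [0.6 0.3 3.1] [ 0.471 -0.056  0.138]
0.36 [-0.7  0.1  0.8] [ 0.47  -0.058  0.131]
0.42 [-0.8  0.9  0.2] [ 0.47  -0.059  0.125]
0.48 [-0.2  0.1  0.4] [ 0.47  -0.06   0.118]
0.54 [-0.9 -0.2 -0. ] [ 0.47  -0.06   0.112]
0.6 [-0.9 -0.1  0.4] [ 0.47  -0.06   0.105]
0.66 [-0.4 -0.4  0.2] [ 0.47  -0.06   0.098]
6.4167
[-0.4  0.1  0.9]
[[ 0.985 -0.164 -0.047  0.463]
 [ 0.171  0.945  0.28   0.197]
 [-0.001 -0.284  0.959  0.443]
 [ 0.     0.     0.     1.   ]] 9.3167
```

View pics/wrist1.png

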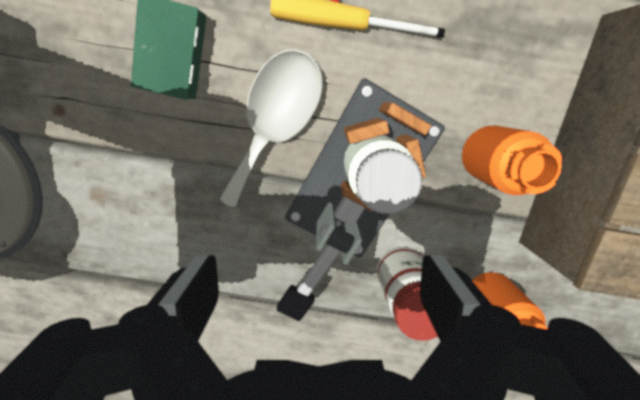

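The wrist view shows the cap at (388,180), the lever stretched out with its pad at (295,303), and the shaker at (415,300), which was not disturbed. Next I check the lever height and the cap centre.

Run:
```python
from h import *
d=pickle.load(open('f1.pkl','rb'))
for n,cb,pb in(("wrist",(330,130,440,225),(270,280,320,325)),("top",(245,195,290,235),(310,220,350,255))):
    f=d[n];P=cloud(f);z=P[...,2];B=f["frame"].astype(int);V=B.max(-1)
    def R(b):
        m=np.zeros((400,640),bool);m[b[1]:b[3],b[0]:b[2]]=1;return m
    q=P[R(pb)&(V<40)&(z>.03)];print(n,'pad',len(q),np.median(q,0).round(4))
    m=R(cb)&(z>.128)&(z<.145)
    m=cv2.morphologyEx(m.astype(np.uint8),cv2.MORPH_OPEN,np.ones((3,3)))
    cn=max(cv2.findContours(m,0,1)[0],key=cv2.contourArea)
    w=np.array([ray(f,c[0],.134)[:2] for c in cn],np.float32)
    e=cv2.minEnclosingCircle(w);A=np.c_[2*w,np.ones(len(w))];s=np.linalg.lstsq(A,(w**2).sum(1),rcond=None)[0]
    print('cap z',np.median(z[m>0]).round(4),'mec',e,'fit',s[:2],np.sqrt(s[2]+s[0]**2+s[1]**2),'med',np.median(P[m>0],0),cv2.boundingRect(cn))
    if n=='wrist':
        # shaker/jar base etc not needed
        pass
```

```text
wrist pad 631 [ 0.475  -0.0499  0.0753]
cap z 0.1341 mec ((0.5396885871887207, 0.13156840205192566), 0.03051723539829254) fit [0.53965574 0.13133359] 0.029518570782390802 med [0.53956935 0.1320949  0.13407499] (356, 150, 65, 63)
top pad 134 [ 0.476  -0.0562  0.0753]Traceback (most recent call last):
  File "<stdin>", line 10, in <module>
ValueError: max() iterable argument is empty
```

The lever stayed down: its pad is at z = 75 mm, as expected. The cap measures z = 134 mm and r = 30 mm, also as expected. I'll move over the cap and measure again from closer before gripping.

Run:
```python
from h import *
from plant import *
for k in (70,148):
    print(k,solve_ik([.5385,.13,.16],down(np.radians(k))))
env.goto([.5385,.13,.20],down(np.radians(70)))
env.sleep(.3)
f=grab_frame("wrist");cv2.imwrite('pics/w2.png',f["frame"]);P=cloud(f)
z=P[...,2];m=((z>.129)&(z<.14)&(np.hypot(P[...,0]-.538,P[...,1]-.13)<.05)).astype(np.uint8)
m=cv2.morphologyEx(m,cv2.MORPH_OPEN,np.ones((3,3)))
cn=max(cv2.findContours(m,0,1)[0],key=cv2.contourArea)
w=np.array([ray(f,c[0],.134)[:2] for c in cn],np.float32)
print(cv2.minEnclosingCircle(w),cv2.boundingRect(cn),np.median(z[m>0]),monitor.get_position(),monitor.get_t())
```

```text
70 [ 9.85243193e-02  4.80128359e-01  1.57235083e+00 -4.44089210e-16
  1.08911346e+00  4.47590170e-01]
148 [ 9.85243193e-02  4.80128359e-01  1.57235083e+00 -4.44089210e-16
  1.08911346e+00 -9.13766647e-01]
((0.541273832321167, 0.13198117911815643), 0.030397135764360428) (272, 169, 102, 96) 0.13410051448235158 [0.53865868 0.13008726 0.20125777] 10.2667
```

View pics/w2.png

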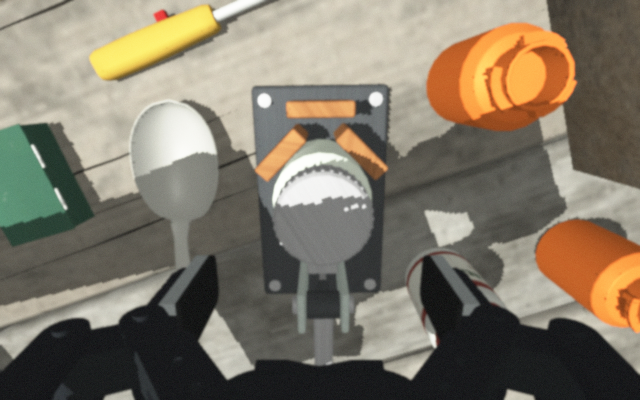

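The cap sits centred between the fingers: its middle is at u = 323 and the finger midpoint at u = 319. I'll descend and grip.

Run:
```python
from h import *
from plant import *
env.line_to([.5403,.1315,.160],vel=.1)
env.line_to([.5403,.1315,.1215],vel=.06)
print(np.round(monitor.get_contact_force(),1))
claw.close_gripper(35); env.sleep(.3)
print('F',np.round(monitor.get_contact_force(),1),'M',np.round(monitor.get_torque(),2),'w',monitor.get_width(),'ff',monitor.get_finger_force(),np.round(monitor.get_position(),4),monitor.get_t())
```

```text
[-0.4 -0.2 -0.3]
F [ 3.8 -1.6  6.4] M [-0.33 -0.56  0.08] w 0.6930284630916193 ff 40.026236828416586 [0.5413 0.1314 0.1223] 12.2583
```

Run:
```python
from h import *
from plant import *
for i in range(1,16):
    a=5*i
    env.line_to([.541,.1313,.1215+.002*min(a,60)/60],rot=down(np.radians(70+a)),vel=.02)
    w=monitor.get_tool_rot();psi=np.degrees(2*np.arctan2(w[2],w[1]))
    print(a,round(psi,1),'F',np.round(monitor.get_contact_force(),1),'Mz',round(monitor.get_torque()[2],2),'w',round(monitor.get_width(),3),np.round(monitor.get_position(),4),round(monitor.get_t(),2))
    if i==1 and monitor.get_t()>14.5: break
f=grab_frame("top");cv2.imwrite('pics/top3.png',cv2.resize(f["frame"][170:260,220:350],None,fx=5,fy=5))
```

```text
5 75.0 F [-0.2 -1.1  7.2] Mz 0.2 w 0.695 [0.5413 0.1314 0.1224] 12.51
10 80.0 F [ 0.9 -0.3  7.1] Mz 0.2 w 0.698 [0.5412 0.1316 0.1225] 12.76
15 85.0 F [-0.6 -0.   7.2] Mz 0.15 w 0.696 [0.5411 0.1316 0.1227] 13.01
20 90.0 F [-0.2  0.2  8. ] Mz 0.16 w 0.695 [0.541  0.1316 0.1229] 13.26
25 95.0 F [0.1 0.4 7.2] Mz 0.24 w 0.694 [0.541  0.1317 0.123 ] 13.51
30 100.0 F [0.8 0.7 7.7] Mz 0.11 w 0.697 [0.541  0.1316 0.1232] 13.76
35 105.0 F [ 1.1 -0.4  6.8] Mz 0.09 w 0.697 [0.541  0.1316 0.1234] 14.01
40 110.0 F [-0.7  0.3  8.1] Mz 0.11 w 0.697 [0.541  0.1316 0.1235] 14.26
45 115.0 F [ 0.1 -0.1  7.3] Mz 0.11 w 0.695 [0.541  0.1316 0.1236] 14.51
50 120.0 F [-0.4  0.6  5.8] Mz 0.11 w 0.696 [0.541  0.1316 0.1238] 14.76
55 125.0 F [0.4 0.2 7. ] Mz 0.11 w 0.694 [0.541  0.1316 0.1239] 15.01
60 130.0 F [ 0.7 -0.5  7.4] Mz 0.09 w 0.695 [0.541  0.1316 0.1241] 15.26
65 135.0 F [-0.6 -0.2  7.3] Mz 0.02 w 0.696 [0.5411 0.1316 0.1242] 15.51
70 140.0 F [1.  0.2 7.6] Mz 0.06 w 0.698 [0.5411 0.1316 0.1242] 15.76
75 145.0 F [0.  0.  7.2] Mz 0.09 w 0.697 [0.5411 0.1316 0.1242] 16.01
```

The torque faded at about 60–65°, which suggests the threads have let go. I'll lift in small steps and stop if anything pulls back.

Run:
```python
from h import *
from plant import *
z=.1235;ok=True
for i in range(7):
    z+=.001; env.line_to([.541,.1313,z],vel=.02)
    F=monitor.get_contact_force();print(round(z,4),np.round(F,1),round(monitor.get_position()[2],4))
    if F[2]<-7: ok=False;break
print(ok,monitor.get_t())
```

```text
0.1245 [-0.   0.   5.8] 0.1247
0.1255 [-0.9 -0.4  1.2] 0.1249
0.1265 [ 0.3 -0.6 -1.3] 0.1262
0.1275 [-0.1 -0.2 -0.3] 0.1275
0.1285 [ 0.4 -0.5  0.6] 0.1286
0.1295 [ 0.8  0.6 -0.3] 0.1296
0.1305 [-0.1  0.5 -0.4] 0.1306
True 17.8083
```

Run:
```python
from h import *
from plant import *
env.line_to([.541,.1313,.1545],vel=.05); env.sleep(.3)
print(np.round(monitor.get_contact_force(),1),monitor.get_width(),np.round(monitor.get_position(),4),monitor.get_t())
a=grab_frame("side");b=grab_frame("wrist");t=grab_frame("top")
P=cloud(t);z=P[...,2]
q=P[(np.hypot(P[...,0]-.539,P[...,1]-.13)<.028)&(z>.15)&(z<.18)];print('top z',len(q),np.median(q[:,2]) if len(q) else 0)
pd=P[220:255,310:350][(t["frame"][220:255,310:350].max(-1)<40)&(z[220:255,310:350]>.03)];print('pad',np.median(pd,0))
P=cloud(b);z=P[...,2];h=np.hypot(P[...,0]-.540,P[...,1]-.131)<.025
print('wrist cap z',np.percentile(z[h&(z>.12)&(z<.19)],[10,50,90]))
cv2.imwrite('pics/end.png',np.vstack([cv2.resize(a["frame"][180:300,260:420],(480,360),interpolation=2),cv2.resize(b["frame"],(480,240))[:,:]]))
```

```text
[-0.7  0.2  0.1] 0.6950644916621588 [0.5409 0.1313 0.1542] 18.7417
top z 11 0.16510436789102245
pad [ 0.47573643 -0.05355179  0.07463484]
wrist cap z [0.16534754 0.16609997 0.16681467]
```

View pics/end.png

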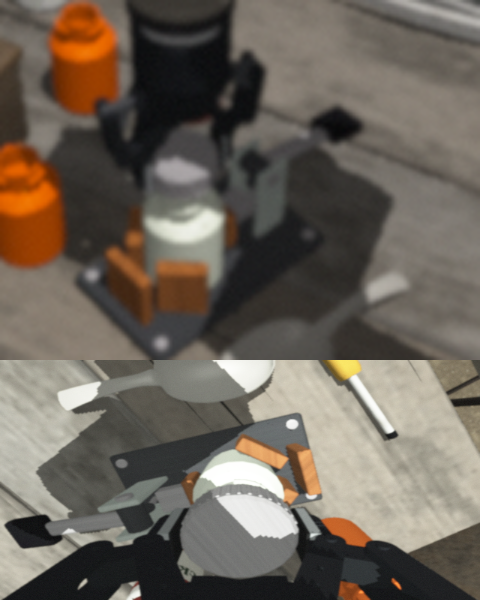

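The picture shows the cap level between the fingers, the jar still standing in the clamp below it, and the lever down. The cap's top is at z = 166 mm, so its edge is 15 mm above the mouth. I'm handing in.

```bash
python3 -c "
from plant import *
print(job.close_job())"
```

```text
the job is handed in; nothing more can be done
None
```

I pressed the lever and it stayed down by itself, then unscrewed the cap by 75° and lifted it; the job is handed in with the cap held level about 15 mm above the jar's mouth and the jar still in the clamp.

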